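Turn the star finder over against the tray edge

ROBOT

A 6-joint arm with a two-finger parallel gripper is mounted at the origin on the work surface. World frame = base frame: x ahead of the robot, y to its left, z up, the work surface at z = 0. Lengths are in mm, angles in rad, forces in N, time in s.
With the tool pointing down it reaches from about 275 to 1000 mm from the base axis. Payload 8.4 kg.
Tool frame: the origin (TCP) lies between the finger pads; the fingertips stand 22 mm ahead of it and the grasp point (between the pads) lies 3 mm ahead of it (r.nose_length is the distance from the TCP to the fingertips, in mm); z points along the fingers, y is the direction in which the jaws open and shut (so a half turn about z gives the same grasp; the last joint's range is limited). The gripper opens to 85 mm and grips with 20 to 120 N. Pads are 22 mm wide; open, the fingers measure 114 mm over their backs; the gripper's body (76 mm by 85 mm) begins 54 mm behind the grasp point. The pads swing forward as they close: fully open they stand 13 mm farther back than shut.
Start: joints at [1.193, 0.353, 1.633, -0, 1.155, -0.002], TCP at [229.384, 581.387, 253.281] pointing down, gripper open.
Joint ranges: [-2.63, 2.63], [-0.92, 2.1], [0.06, 2.66], [-1.3, 4.44], [0, 2.69], [-3.02, 3.02]. Speed limits (rad/s): [2.22, 2.22, 2.79, 3.14, 3.14, 3.14].

INTERFACE

Orientations are given as [roll, pitch, yaw] about the fixed x, y, z axes, in that order (R = Rz(yaw) Ry(pitch) Rx(roll)).
In Python, from rig import r, viewer, order gives the robot as it stands.
- The arm moves only by the shell command python3 -m inch 'ROWS' [FORCE]. ROWS is JSON, a list of rows, each a list of 7 numbers: the opening, from 0 (shut) to 1 (fully open), then the shift along the tool's x, y, z in mm, then the turn, a rotation vector about the tool's x, y, z in degrees. A call has 1 to 8 rows; each row shifts and turns the pose as measured when the row begins, along the tool's axes as they then stand; what a row does not reach is not made up. A row lasts 1/10 s, in which the tool goes at most 50 mm and 8.59 degrees, less where a joint would pass 70% of its speed; a pose out of reach is approached as far as the arm can. A call is refused whole if a number of a shift passes 50 or a number of a turn 8.59, either way. A call with a gripper value outside its range is refused whole. The fingers move at their own pace and stop on an object; FORCE is the grip in N (left out, the last holds). Time passes only in rows, so rows that do not move let the fingers close. It gives the time, the measured TCP pose, the force and the opening at its end, in the units of the state.
- r.sense(): the state, without advancing time (a new reading comes with each control period).
- viewer.grab_frame(name): name is "scene" or "top"; returns the picture (400x640x3 uint8, red, green, blue); there is no depth.
- viewer.camera_params(name): a dict with "intrinsics" (3x3 intrinsics, pixels), "distortion" ([k1, k2, p1, p2, k3] as OpenCV has them; the pictures are not rectified), "pose" (4x4, takes a point from camera to world coordinates). Camera axes: x right, y up, looking along -z (the intrinsics and any distortion apply to the point x, -y, -z); pixel columns grow to the right and rows downward; lengths in mm; the calibration is good to about 2 mm. A picture is of the moment at which its call begins. camera_params takes no time and is no camera call.
- order.sign_off(): hands the job in, once; it reports no verdict.
The state is a dict: "clock": time; "qpos": joint angles; "qvel": joint speeds; "joint_efforts": joint torques, N m; "eef_pos": TCP position; "tcp_rot": TCP orientation; "contact_force": force on the tool from outside, world axes, zero at the start; "wrist_torque": the same for the moment, N m; "opening": opening from 0.0 (shut) to 1.0 (fully open).
Only numpy, scipy, OpenCV 4.12 (cv2) and the standard library are available. Lean on these libraries where they do the work, as an engineer would, in place of code of your own. Each camera call takes 0.05 s, during which the arm holds its last target.

TASK

The star finder disc lies in the well of the open drawer with the wrong face up, too flat to pick up. With the fingertips only, push it against the edge of the raised tray until it tips up and flips over onto the tray, then push it flat along the tray until its rim rests against the tray's far lip. Never lift or carry it, and leave the sextant, the dividers and the eyecup where they are.

Things in the scene. Friction and masses are not known exactly. Their poses are not given: they have to be found in the camera images.
- star_finder: white plastic disc, 130 mm across and 5 mm thick, about 60 to 120 g, square-edged rim, both faces flat with printed rings; fingertips pressed sideways on the rim with a few newtons grip it enough to raise that side. Origin at its very centre (half-way through the thickness); its z axis is normal to the faces and points up at the start, so after the turn it must point down.
- tray_edge (a point): middle of the top edge of the raised sliding tray, a rubber-topped aluminium plate locked level in the grey steel drawer, whose place and yaw vary. z up, x along the edge, y square to it from the well over the tray. The edge is an upright 12 mm step above the well floor; the tray top is flush with this point. Edge and tray run from x = -168 to +188 mm. A cam lock 13 mm high is on the tray at x = -148, y = +150 mm.
- well_floor (a point): point on the drawer's flat well floor, half-way between the tray edge and the drawer's side wall (150 mm from each) and 12 mm below tray_edge; axes as tray_edge. The disc starts on this floor. The drawer's walls stand 36 mm above it (the front panel, towards -x, 44 mm); beyond x = +197 mm stands the console housing, 89 mm above it.
- tray_lip (a point): point at the foot of the tray's far lip, on its face towards the tray edge, level with the tray's top and 185 mm from tray_edge along y; axes as tray_edge. The lip is a straight wall 6 mm thick and 10 mm high, parallel to the tray edge.
- sextant: aluminium sextant, about 200 x 180 x 110 mm, 1.1 kg, lying on its feet in the bay beyond the tray's lip; origin under its middle on the drawer floor. A bystander.
- dividers: steel dividers, 160 x 30 x 12 mm, lying in the far end of the well; origin underneath the middle. A bystander. It lies beyond x = +110 mm of tray_edge.
- eyecup: red rubber eyecup, 44 mm across and 27 mm high, standing in the far end of the tray; origin underneath. A bystander. It stands beyond x = +110 mm of tray_edge.
Things that resemble listed ones, but are neither listed nor needed, are in the scene too. What is meant by the star_finder is not pink or yellow, and is the smaller of those in its own colour.

How it is judged (in metres and radians):
On the way:
1. the disc is tipped up on its rim at the tray's edge (angle between star_finder's own z axis and vertical between 0.8 and 2.2 rad and y of star_finder in the frame of tray_edge between -0.065 and 0.055 m), for 0.05 s.
At the end, for the whole second after the job is handed in: the star finder lies flat on the tray (within 3.5 degrees) with the other face up, at rest, its rim within 6 mm of the far lip (angle between star_finder's own z axis and vertical above 3.08 rad and y of star_finder in the frame of tray_lip between -0.071 and -0.06 m and z of star_finder in the frame of tray_lip between 0 and 0.005 m and linear speed of star_finder below 0.01 m/s); the robot touches nothing.
It fails at once if the star finder is lifted or carried instead of being tipped (z of star_finder in the frame of tray_edge above 0.073 m or (z of star_finder in the frame of tray_edge above 0.035 m and angle between star_finder's own z axis and vertical below 0.4 rad) or (z of star_finder in the frame of tray_edge above 0.045 m and angle between star_finder's own z axis and vertical above 2.74 rad) or (z of star_finder in the frame of tray_edge above 0.058 m and angle between star_finder's own z axis and vertical below 1 rad) or (z of star_finder in the frame of tray_edge above 0.068 m and angle between star_finder's own z axis and vertical above 2.14 rad)).
It fails at once if the sextant is disturbed (distance of sextant from where it was at the start of the episode above 0.01 m).
It fails at once if the dividers are disturbed (distance of dividers from where it was at the start of the episode above 0.01 m).
It fails at once if the eyecup is disturbed (distance of eyecup from where it was at the start of the episode above 0.01 m).
It also fails if it takes over 61 s, if anything falls off the work surface, if the arm or the gripper's body presses on something with over 40 N, if the wrist force passes 120 N, or if a joint passes its speed limit or range.

## Working session

There is one attempt and no reset: what is moved stays moved. The work goes in short steps, Python scripts to look and compute and a shell command to move; the robot and the scene stay as the last step left them, time stands still between calls to the robot, and variables do not carry over. Pictures are saved under pics/ and viewed, and the job is handed in when it is done.

```bash
ls; mkdir -p pics; python3 - <<'E'
from rig import r,viewer,order
import cv2,numpy as np
for n in("scene","top"):
    im=viewer.grab_frame(n);cv2.imwrite(f"pics/{n}0.png",im[:,:,::-1])
    p=viewer.camera_params(n);print(n,np.round(p["intrinsics"],1).tolist(),p["distortion"],np.round(p["pose"],3).tolist())
print(r.sense(),r.nose_length)
E
```

```text
pics
scene [[434.6, 0.0, 318.1], [0.0, 434.6, 196.9], [0.0, 0.0, 1.0]] [0.01153955 0.         0.         0.         0.        ] [[-0.827, -0.392, 0.403, 1031.347], [0.562, -0.561, 0.608, 735.938], [-0.012, 0.729, 0.684, 931.355], [0.0, 0.0, 0.0, 1.0]]
top [[440.7, 0.0, 319.2], [0.0, 440.7, 198.0], [0.0, 0.0, 1.0]] [-0.00435624  0.          0.          0.          0.        ] [[-0.022, 0.984, -0.178, 270.448], [-1.0, -0.026, -0.017, -72.757], [-0.021, 0.177, 0.984, 1296.242], [0.0, 0.0, 0.0, 1.0]]
{'clock': 0.1, 'qpos': array([ 1.19258988e+00,  3.53589962e-01,  1.63402799e+00, -6.55379415e-05,
        1.15519294e+00, -2.40428610e-03]), 'qvel': array([ 8.16734932e-04, -2.45239865e-03, -1.68309411e-04,  8.37190719e-04,
        9.35006491e-06,  1.42696065e-04]), 'joint_efforts': array([-1.60643649e-03, -6.06356907e+01, -3.42821038e+01, -5.18112427e-05,
        3.76194963e-03,  3.00217221e-05]), 'eef_pos': array([229.26681577, 581.02223587, 252.64341496]), 'tcp_rot': array([-3.14037427e+00,  5.69974359e-05,  2.76581703e+00]), 'contact_force': array([ 0.28011165, -0.29285628, -0.18926174]), 'wrist_torque': array([-0.00463614, -0.011018  , -0.03626021]), 'opening': 1.0006193954204359} 22.0
```

View pics/scene0.png

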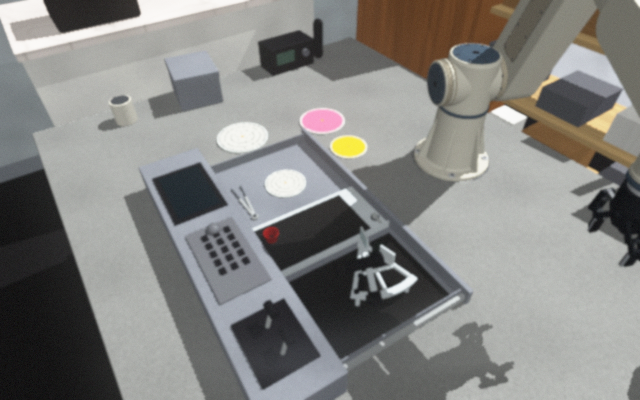

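View pics/top0.png

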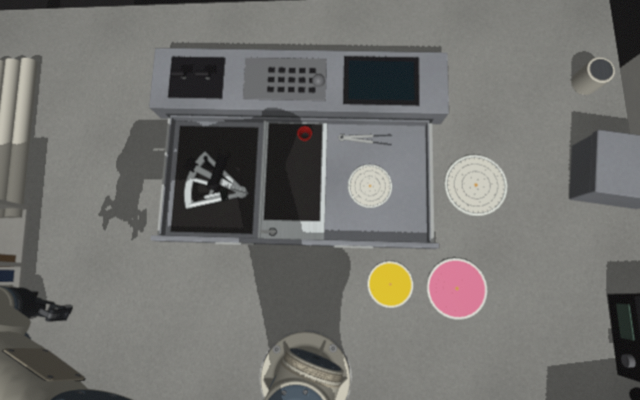

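```bash
python3 - <<'E'
import cv2
t=cv2.imread("pics/top0.png");s=cv2.imread("pics/scene0.png")
cv2.imwrite("pics/topc.png",cv2.resize(t[105:255,150:450],None,fx=2.66,fy=2.66,interpolation=cv2.INTER_CUBIC))
cv2.imwrite("pics/scc.png",cv2.resize(s[110:310,180:480],None,fx=2.66,fy=2.66,interpolation=cv2.INTER_CUBIC))
E
```

```text
(no output)
```

View pics/topc.png

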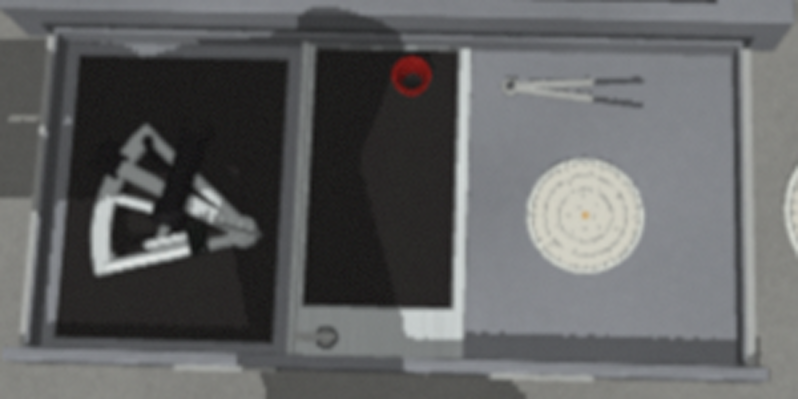

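View pics/scc.png

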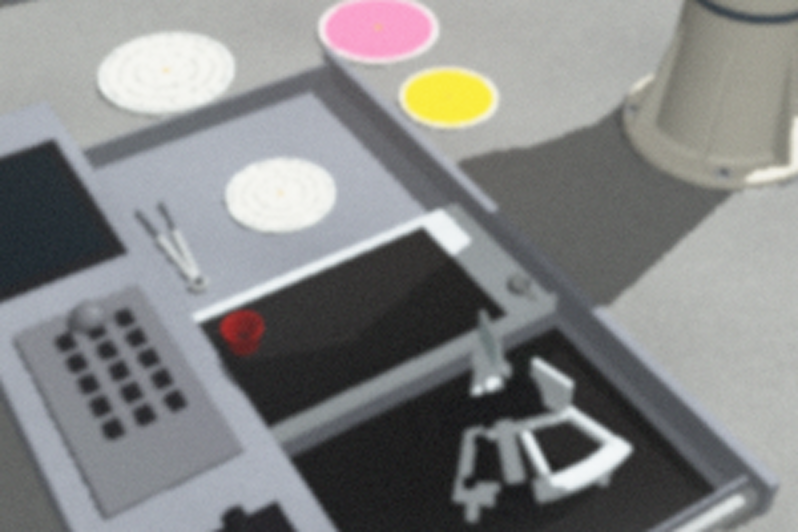

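```bash
cat > h.py <<'E'
from rig import r,viewer,order
import cv2,numpy as np
def ray(n,uv):
    p=viewer.camera_params(n);K=np.array(p["intrinsics"]);d=np.array(p["distortion"]);T=np.array(p["pose"])
    q=cv2.undistortPoints(np.array([[uv]],float),K,d)[0,0]
    v=T[:3,:3]@np.array([q[0],-q[1],-1.]);return T[:3,3],v/np.linalg.norm(v)
def plane(n,uv,z):
    o,v=ray(n,uv);return o+v*(z-o[2])/v[2]
def tri(a,b):
    o1,v1=ray("scene",a);o2,v2=ray("top",b)
    A=np.stack([v1,-v2],1);s=np.linalg.lstsq(A,o2-o1,rcond=None)[0]
    p,q=o1+s[0]*v1,o2+s[1]*v2;return (p+q)/2,np.linalg.norm(p-q)
def proj(n,P):
    p=viewer.camera_params(n);K=np.array(p["intrinsics"]);d=np.array(p["distortion"]);T=np.array(p["pose"])
    c=T[:3,:3].T@(np.array(P)-T[:3,3]);q=c*[1,-1,-1]
    return cv2.projectPoints(q[None],np.zeros(3),np.zeros(3),K,d)[0][0,0]
def disc(img,box,lo=175):
    x0,y0,x1,y1=box;h=cv2.cvtColor(img,cv2.COLOR_RGB2HSV)
    m=((h[...,2]>lo)&(h[...,1]<60)).astype(np.uint8)*255;mm=np.zeros_like(m);mm[y0:y1,x0:x1]=m[y0:y1,x0:x1]
    mm=cv2.morphologyEx(mm,cv2.MORPH_CLOSE,np.ones((5,5)))
    c=max(cv2.findContours(mm,cv2.RETR_EXTERNAL,cv2.CHAIN_APPROX_NONE)[0],key=cv2.contourArea)
    return cv2.fitEllipse(c),cv2.contourArea(c)
E
python3 - <<'E'
from h import *
t=cv2.imread("pics/top0.png")[:,:,::-1].copy();s=cv2.imread("pics/scene0.png")[:,:,::-1].copy()
print(t[186,340:400].tolist()[::6])
a=disc(t,(335,155,405,220));b=disc(s,(255,160,315,205));print(a,b)
P,e=tri(b[0][0],a[0][0]);print("disc",P,e)
P,e=tri((180+280/2.66,110+192/2.66),(150+585.5/2.66,105+215/2.66));print("dot",P,e)
# big disc on surface: z must be ~5
print(tri((180+166/2.66,110+71/2.66),(475.5,184.5)))
# edge line: gradient of V along rows
g=cv2.cvtColor(t,cv2.COLOR_RGB2GRAY).astype(float)
pts=[]
for y in range(128,230,3):
    row=g[y-1:y+2,316:334].mean(0);d=np.diff(row);i=d[2:].argmin()+2
    pts.append((316.5+i+ (0 if i<1 or i>15 else (d[i-1]-d[i+1])/(2*(d[i-1]-2*d[i]+d[i+1]))),y))
print(np.round(pts,1).tolist())
E
```

```text
[[129, 131, 135], [128, 132, 134], [207, 206, 194], [207, 206, 194], [200, 199, 187], [203, 179, 137], [208, 208, 195], [210, 207, 196], [196, 194, 184], [134, 137, 142]]
(((369.5625305175781, 185.82151794433594), (41.78717041015625, 43.00465393066406), 103.67845153808594), 1409.5) (((284.1040344238281, 182.1148681640625), (50.49165344238281, 70.64765167236328), 90.71858215332031), 2565.5)
disc [ 537.72236162 -202.36523067    8.61119516] 4.094330505890145
dot [ 535.93808476 -202.59743268    7.90749494] 0.5487924363117144
(array([ 532.04946648, -515.84047056,    3.16208345]), np.float64(1.7415501202948813))
[[326.4, 128.0], [326.4, 131.0], [326.4, 134.0], [326.4, 137.0], [326.1, 140.0], [325.9, 143.0], [325.9, 146.0], [325.5, 149.0], [325.5, 152.0], [325.5, 155.0], [325.4, 158.0], [325.4, 161.0], [325.4, 164.0], [325.4, 167.0], [325.4, 170.0], [325.4, 173.0], [325.3, 176.0], [325.1, 179.0], [325.0, 182.0], [324.7, 185.0], [324.5, 188.0], [324.5, 191.0], [324.4, 194.0], [324.4, 197.0], [324.4, 200.0], [324.4, 203.0], [324.4, 206.0], [324.4, 209.0], [324.4, 212.0], [324.0, 215.0], [323.9, 218.0], [323.8, 221.0], [323.5, 224.0], [323.5, 227.0]]
```

```bash
python3 - <<'E'
from h import *
def ln(a,b,z):
    A=plane("top",a,z);B=plane("top",b,z);return A,B
A,B=ln((326.4,129),(323.5,228),16);print("edge",A,B,"yaw of +x",np.arctan2(*(A-B)[1::-1]))
c=lambda x,y:(150+x/2.66,105+y/2.66)
cs=lambda x,y:(180+x/2.66,110+y/2.66)
print("lip foot", plane("top",c(303,60),16),plane("top",c(289,345),16), "lip top?",plane("top",c(303,60),26))
print("sidewall foot",plane("top",c(740,70),4),plane("top",c(741,330),4))
print("console foot top",plane("top",c(600,48),40))
print("front wall top",plane("top",c(465,362),48),"edge near end",plane("top",c(463,357),16))
print("eyecup",plane("top",c(411,76),30),"cam",plane("top",c(326,336),29), tri(cs(519,286),c(326,336)))
print("divider",[plane("top",c(*q),10) for q in((510,86),(643,77),(643,104))])
print("tray white strip corner tri", tri(cs(447,210),c(465,308)))
E
```

```text
edge [714.17647803 -77.09292746  16.        ] [412.64806835 -61.00041687  16.        ] yaw of +x -0.05331921364897735
lip foot [724.4757367  113.22313915  16.        ] [397.71665834 128.63762674  16.        ] lip top? [720.92931981 111.77044571  26.        ]
sidewall foot [ 701.76112075 -387.05195546    4.        ] [ 403.21481069 -368.37570464    4.        ]
console foot top [ 720.06064683 -223.94839366   40.        ]
front wall top [371.84954306 -64.10702575  48.        ] edge near end [379.94908271 -61.8377142   16.        ]
eyecup [696.93811062 -11.01532847  30.        ] cam [405.23360875  86.29211307  29.        ] (array([405.66679999,  89.12612036,  14.69780987]), np.float64(3.008654046050185))
divider [array([ 688.40401362, -122.99643873,   10.        ]), array([ 694.66608316, -274.92059775,   10.        ]), array([ 662.6820674 , -273.26585567,   10.        ])]
tray white strip corner tri (array([418.43524019, -53.14225734,  32.33335161]), np.float64(35.93571919511099))
```

```bash
python3 - <<'E'
from h import *
t=cv2.imread("pics/top0.png")[:,:,::-1].copy();s=cv2.imread("pics/scene0.png")[:,:,::-1].copy()
g=cv2.cvtColor(t,cv2.COLOR_RGB2GRAY).astype(int)
print(g[186,343:352],g[186,386:398]);print(g[160:168,370],g[203:214,370])
print(g[150,424:440],g[200,255:270],g[150,258:275])
def f(z):
  m=((g>168)*255).astype(np.uint8);mm=np.zeros_like(m);mm[155:220,335:405]=m[155:220,335:405]
  mm=cv2.morphologyEx(mm,cv2.MORPH_CLOSE,np.ones((5,5)))
  c=max(cv2.findContours(mm,0,1)[0],key=cv2.contourArea)[:,0]
  P=np.array([plane("top",p,z)[:2] for p in c],float);return cv2.minEnclosingCircle(P.astype(np.float32)), cv2.fitEllipse(P.astype(np.float32))
print(f(8))
T=np.array(viewer.camera_params("top")["pose"]);print(T[:3,:3]@T[:3,:3].T)
# tool check: TCP projection
for n in("top","scene"): print(n,proj(n,r.sense()["eef_pos"]+[0,0,-22]))
E
```

```text
[129 129 129 131 145 173 188 179 194] [201 202 193 190 194 197 159 139 137 138 139 137]
[134 134 130 128 150 178 188 198] [206 197 186 193 180 145 136 138 138 138 137]
[126 102  71  78 114 148 167 166 152 135 133 135 135 134 135 134] [ 82  86  86  87 101 119 119 114 115  93  50  27  26  29  29] [ 82  84  84  90 105 119 117 116 106  66  32  27  28  29  28  27  28]
(((536.4075927734375, -201.08230590820312), 65.61679077148438), ((536.62158203125, -200.86619567871094), (128.16201782226562, 128.66860961914062), 0.4859679341316223))
[[ 1.00000000e+00  4.94022941e-17  2.89715867e-17]
 [ 4.94022941e-17  1.00000000e+00 -1.37415621e-18]
 [ 2.89715867e-17 -1.37415621e-18  1.00000000e+00]]
top [ 55.95214844 301.02261449]
scene [603.09128918 250.34661606]
```

```bash
python3 - <<'E'
import cv2
t=cv2.imread("pics/top0.png")
cv2.imwrite("pics/z1.png",cv2.resize(t[112:150,250:330],None,fx=10,fy=10,interpolation=cv2.INTER_NEAREST))
cv2.imwrite("pics/z2.png",cv2.resize(t[112:150,380:445],None,fx=10,fy=10,interpolation=cv2.INTER_NEAREST))
E
```

```text
(no output)
```

View pics/z1.png

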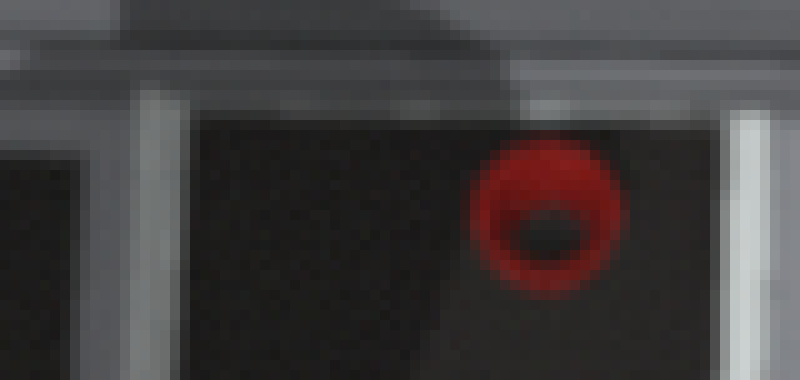

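View pics/z2.png

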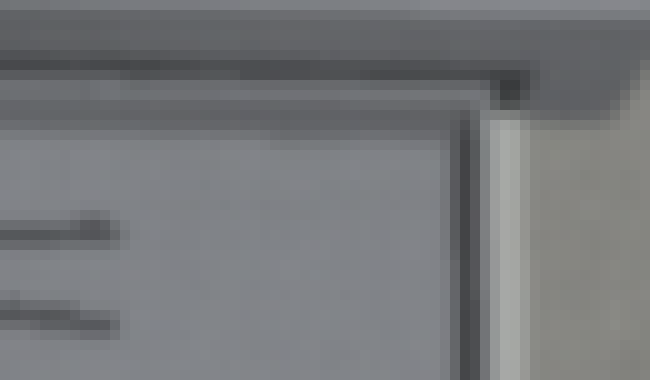

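Candidates by top-image pixel are white small (370,186) in the well, white large (475,185) outside, yellow (390,284) and pink (457,289). The enlarged crop shows the star_finder is the small white one in the well, at about 130 mm across. The tray edge is near column 325, the lip near column 265 and the side wall foot near column 424, which fits 185 and 300 mm.

I'll turn the tool first so that tool x lies along the tray's +y.

```bash
python3 -m inch '[[0.4,0,0,0,0,0,8.5],[0.4,0,0,0,0,0,8.5],[0.4,0,0,0,0,0,8.5],[0.4,0,0,0,0,0,8.5],[0.4,0,0,0,0,0,8.5],[0.4,0,0,0,0,0,8.5],[0.4,0,0,0,0,0,8.5],[0.4,0,0,0,0,0,8.5]]' 60
cat >> h.py <<'E'
O=np.array([546.2,-68.1,16.]);ex=np.array([.9986,-.0532,0]);ey=np.array([.0532,.9986,0])
def fr(p): d=np.array(p)-O;return np.round([d@ex,d@ey,d[2]],1)
def st():
    s=r.sense();print("t",round(s["clock"],2),"pos",np.round(s["eef_pos"],1),"rot",np.round(s["tcp_rot"],3),"frame",fr(s["eef_pos"]),"F",np.round(s["contact_force"],2),"op",round(s["opening"],3));return s
def goto(f):  # tool-axis shift to reach frame point
    s=st();from scipy.spatial.transform import Rotation as R
    t=O+f[0]*ex+f[1]*ey+[0,0,f[2]];print("shift",np.round(R.from_euler("xyz",s["tcp_rot"]).as_matrix().T@(t-s["eef_pos"]),1),"yaw err deg (tool z turn)",np.degrees(s["tcp_rot"][2]-1.5176))
E
python3 -c "
from h import *
goto([-2,-222,150])"
```

```text
clock: 0.9
eef_pos: [228.4, 578.9, 248.9]
tcp_rot: [-3.139, 0.008, 1.562]
contact_force: [0.9, 0.7, 0.2]
opening: 0.399
t 0.9 pos [228.4 578.9 248.9] rot [-3.139  0.008  1.562] frame [-351.8  629.2  232.9] F [0.89 0.69 0.24] op 0.399
shift [-865.3  311.7   88.6] yaw err deg (tool z turn) 2.558488040169166
```

```bash
python3 -m inch '[[0.4,-48,17,0,0,0,2.5],[0.4,-48,17,0,0,0,0],[0.4,-48,17,0,0,0,0],[0.4,-48,17,0,0,0,0],[0.4,-48,17,0,0,0,0],[0.4,-48,17,0,0,0,0],[0.4,-48,17,0,0,0,0],[0.4,-48,17,0,0,0,0]]'
python3 -c "
from h import *
goto([-2,-222,150])"
```

```text
clock: 1.7
eef_pos: [339.9, 195.6, 248.4]
tcp_rot: [-3.138, 0.008, 1.52]
contact_force: [0.7, 0.2, 0.1]
opening: 0.399
t 1.7 pos [339.9 195.6 248.4] rot [-3.138  0.008  1.52 ] frame [-220.   252.3  232.4] F [0.69 0.18 0.12] op 0.399
shift [-474.1  217.4   85.6] yaw err deg (tool z turn) 0.10992542719734898
```

```bash
python3 -m inch '[[0.4,-46,22,0,0,0,0],[0.4,-46,22,0,0,0,0],[0.4,-46,22,0,0,0,0],[0.4,-46,22,0,0,0,0],[0.4,-46,22,0,0,0,0],[0.4,-46,22,0,0,0,0],[0.4,-46,22,0,0,0,0],[0.4,-46,22,0,0,0,0]]'
python3 -m inch '[[0.4,-46,22,20,0,0,0],[0.4,-40,20,30,0,0,0],[0.4,-20,10,20,0,0,0],[0.4,0,0,0,0,0,0]]'
python3 -c "
from h import *
goto([-2,-222,60])"
```

```text
clock: 2.5
eef_pos: [488.9, -176.0, 251.0]
tcp_rot: [-3.14, 0.007, 1.519]
contact_force: [1.3, 0.6, 0.1]
opening: 0.403
clock: 2.9
eef_pos: [533.7, -285.4, 184.6]
tcp_rot: [3.14, 0.009, 1.513]
contact_force: [0.4, 0.3, -1.2]
opening: 0.401
t 2.9 pos [ 533.7 -285.4  184.6] rot [3.14  0.009 1.513] frame [  -0.9 -217.7  168.6] F [ 0.4   0.32 -1.22] op 0.401
shift [ -3.3  -1.3 108.7] yaw err deg (tool z turn) -0.2487740667375629
```

```bash
python3 -m inch '[[0.4,-2,-1,40,0,0,0],[0.4,-2,0,40,0,0,0],[0.4,0,0,25,0,0,0],[0.4,0,0,0,0,0,0]]'
python3 - <<'E'
from h import *
st()
for n in("top","scene"):
    im=viewer.grab_frame(n)[:,:,::-1]
    c=im[130:260,310:450] if n=="top" else im[110:270,180:380]
    cv2.imwrite(f"pics/{n}1.png",cv2.resize(c,None,fx=4,fy=4,interpolation=cv2.INTER_CUBIC) if n=="top" else cv2.resize(c,None,fx=3.5,fy=3.5,interpolation=cv2.INTER_CUBIC))
E
```

```text
clock: 3.3
eef_pos: [532.6, -289.7, 78.0]
tcp_rot: [3.139, 0.009, 1.512]
contact_force: [-1.2, 0.5, 0.1]
opening: 0.401
t 3.3 pos [ 532.6 -289.7   78. ] rot [3.139 0.009 1.512] frame [  -1.8 -222.    62. ] F [-1.17  0.49  0.09] op 0.401
```

View pics/top1.png

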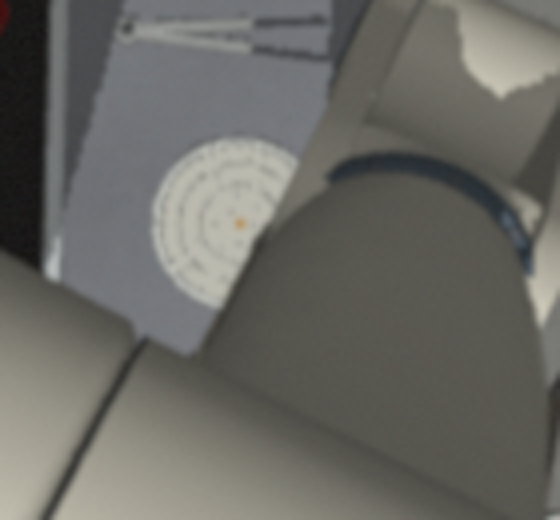

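View pics/scene1.png

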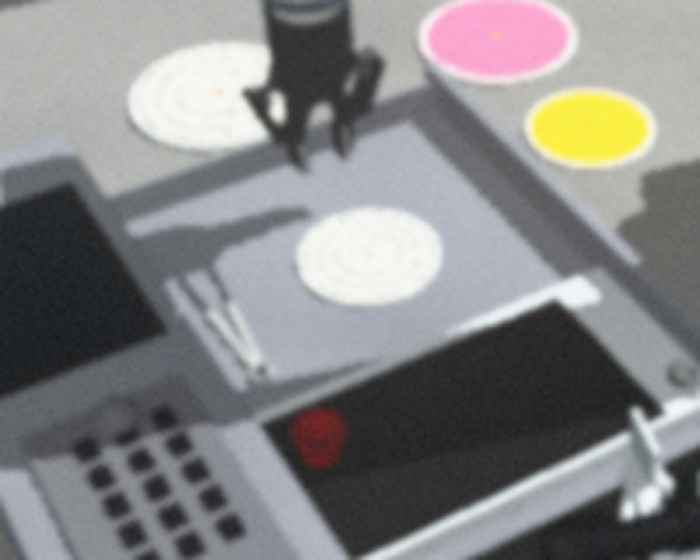

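```bash
python3 -c "
from h import *
p=r.sense()['eef_pos']
for d in(14,18,22): print(proj('scene',p-[0,0,d]))
print(proj('scene',O+[0,0,0]), proj('scene',O-2*ex-134*ey-[0,0,8]))"
python3 -m inch '[[0.4,0,0,20,0.5,0,0],[0.4,0,0,12,0,0,0],[0.4,0,0,6,0,0,0],[0.4,0,0,0,0,0,0]]'; python3 -c "
from h import *
st()"
```

```text
[270.38406075 153.68980805]
[270.49128195 154.66738452]
[270.59808331 155.64117904]
[305.09291675 205.54483214] [285.00218382 182.4069613 ]
clock: 3.8
eef_pos: [539.1, -292.2, 49.6]
tcp_rot: [3.134, 0.015, 1.513]
contact_force: [-0.0, -0.4, -0.2]
opening: 0.399
t 3.8 pos [ 539.1 -292.2   49.6] rot [3.134 0.015 1.513] frame [   4.8 -224.2   33.6] F [-0.05 -0.4  -0.24] op 0.399
```

```bash
cat >> h.py <<'E'
def rot():
    from scipy.spatial.transform import Rotation as R
    a=R.from_euler("xyz",r.sense()["tcp_rot"]);b=R.from_euler("xyz",[np.pi,0,1.5176])
    print("turn deg",np.round(np.degrees((a.inv()*b).as_rotvec()),2))
E
python3 -c "
from h import *
rot();goto([-2,-222,15])"
```

```text
turn deg [ 0.45  0.86 -0.25]
t 3.8 pos [ 539.1 -292.2   49.6] rot [3.134 0.015 1.513] frame [   4.8 -224.2   33.6] F [-0.05 -0.4  -0.24] op 0.399
shift [ 2.4 -7.  18.5] yaw err deg (tool z turn) -0.2514608601819237
```

```bash
python3 -m inch '[[0.4,2,-7,0,0.4,0.8,-0.2],[0.4,0,0,0,0,0,0],[0.4,0,0,8,0,0,0],[0.4,0,0,0,0,0,0]]'; python3 -c "
from h import *
rot();goto([-2,-222,15])"
```

```text
clock: 4.2
eef_pos: [532.7, -290.3, 43.7]
tcp_rot: [3.138, 0.001, 1.517]
contact_force: [-0.4, 0.5, -0.3]
opening: 0.403
turn deg [ 0.2   0.07 -0.04]
t 4.2 pos [ 532.7 -290.3   43.7] rot [3.138e+00 1.000e-03 1.517e+00] frame [  -1.7 -222.6   27.7] F [-0.4   0.48 -0.35] op 0.403
shift [ 0.6 -0.4 12.7] yaw err deg (tool z turn) -0.03953838370938392
```

```bash
for i in 1 2 3; do python3 -m inch '[[0.4,0,0,6,0,0,0],[0.4,0,0,0,0,0,0]]' | grep -E 'pos|force'; done
```

```text
eef_pos: [532.7, -290.3, 37.1]
contact_force: [0.2, -0.6, -0.8]
eef_pos: [532.7, -290.3, 30.3]
contact_force: [-0.7, 0.1, 0.4]
eef_pos: [534.2, -291.0, 27.9]
contact_force: [-0.4, 0.4, -0.2]
```

```bash
for i in 1 2 3; do python3 -m inch '[[0.4,0,0,2,0,0,0],[0.4,0,0,0,0,0,0]]' | grep -E 'pos|force|rot'; done
```

```text
eef_pos: [534.9, -291.4, 27.6]
tcp_rot: [3.135, 0.003, 1.517]
contact_force: [0.6, 0.6, -0.1]
eef_pos: [535.3, -291.6, 27.6]
tcp_rot: [3.134, 0.003, 1.517]
contact_force: [0.6, 0.4, -0.4]
eef_pos: [535.7, -291.8, 27.6]
tcp_rot: [3.134, 0.004, 1.517]
contact_force: [0.7, 0.2, -0.1]
```

```bash
python3 -c "
from h import *
s=st();print(np.round(s['qpos'],3),np.round(s['joint_efforts'],1),s['wrist_torque']);rot()
for n in('scene',):
    im=viewer.grab_frame(n)[:,:,::-1]
    cv2.imwrite('pics/scene2.png',cv2.resize(im[110:240,200:360],None,fx=5,fy=5,interpolation=cv2.INTER_CUBIC)[:600])"
```

```text
t 5.4 pos [ 535.7 -291.8   27.6] rot [3.134 0.004 1.517] frame [   1.4 -223.9   11.6] F [ 0.72  0.22 -0.12] op 0.402
[-0.501  0.612  1.812  0.     0.709 -0.448] [  0.  -67.  -22.8  -0.    0.2   0. ] [ 0.00515292  0.00038592 -0.00067736]
turn deg [ 0.45  0.2  -0.02]
```

View pics/scene2.png

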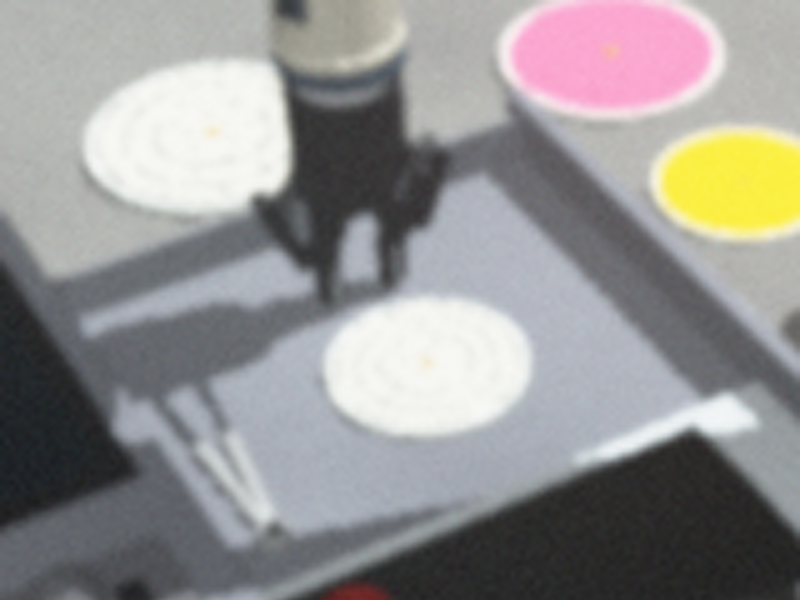

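```bash
python3 -m inch '[[0.4,0,0,2,0,0,0]]'; python3 -m inch '[[0.4,0,0,-3,0.4,0.2,0]]';  python3 -m inch '[[0.4,0,0,0,0,0,0]]'; python3 -c "
from h import *
rot();goto([-2,-222,15])"
```

```text
clock: 5.55
eef_pos: [535.9, -291.9, 27.0]
tcp_rot: [3.134, 0.004, 1.517]
contact_force: [-11.6, 6.6, 48.9]
opening: 0.401
clock: 5.65
eef_pos: [535.8, -291.8, 30.2]
tcp_rot: [3.141, 0.0, 1.517]
contact_force: [-0.3, 0.1, -0.8]
opening: 0.402
clock: 5.75
eef_pos: [536.2, -292.0, 30.2]
tcp_rot: [3.14, 0.0, 1.517]
contact_force: [0.3, -0.7, -0.1]
opening: 0.403
turn deg [ 0.08  0.02 -0.02]
t 5.75 pos [ 536.2 -292.    30.2] rot [3.14  0.    1.517] frame [   1.9 -224.2   14.2] F [ 0.31 -0.69 -0.15] op 0.403
shift [ 2.2 -3.9 -0.8] yaw err deg (tool z turn) -0.02009031192006206
```

```bash
python3 -m inch '[[0.4,0,-4,1.5,0,0,0],[0.4,8,0,0,0,0,0],[0.4,10,0,0,0,0,0],[0.4,10,0,0,0,0,0]]'; python3 -c "
from h import *
rot();goto([-2,-139,12.5])
im=viewer.grab_frame('scene')[:,:,::-1]
cv2.imwrite('pics/scene3.png',cv2.resize(im[110:240,200:360],None,fx=5,fy=5,interpolation=cv2.INTER_CUBIC)[:600])"
```

```text
clock: 6.15
eef_pos: [533.5, -263.9, 27.3]
tcp_rot: [3.139, 0.002, 1.516]
contact_force: [-0.5, -3.1, 4.1]
opening: 0.402
turn deg [ 0.14  0.13 -0.07]
t 6.15 pos [ 533.5 -263.9   27.3] rot [3.139e+00 2.000e-03 1.516e+00] frame [  -2.3 -196.2   11.3] F [-0.53 -3.11  4.08] op 0.402
shift [57.2  0.2 -1.4] yaw err deg (tool z turn) -0.07073427439457909
```

View pics/scene3.png

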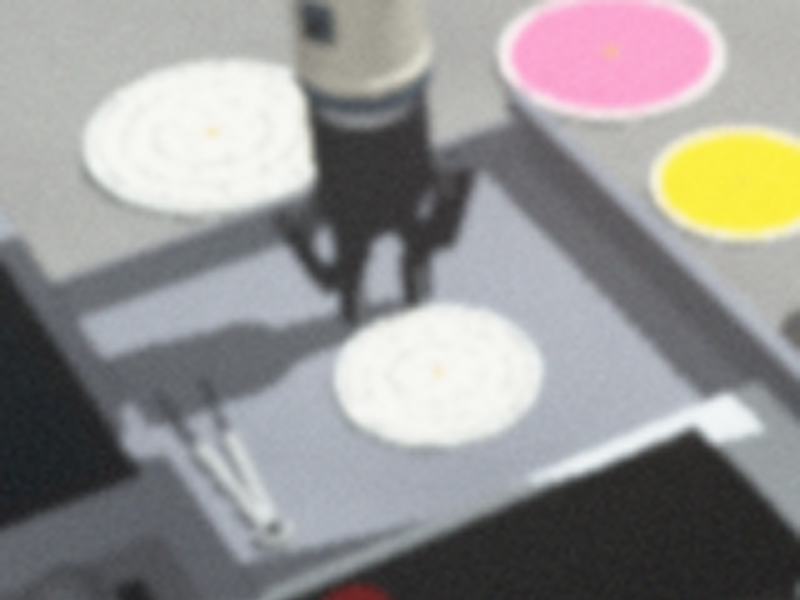

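```bash
python3 -m inch '[[0.4,4,0,-1.3,0,0,0],[0.4,6,0,0,0,0,0],[0.4,6,0,0,0,0,0],[0.4,6,0,0,0,0,0],[0.4,6,0,0,0,0,0],[0.4,6,0,0,0,0,0]]'; python3 -c "
from h import *
rot();goto([-2,-139,12.5])
im=viewer.grab_frame('scene')[:,:,::-1]
cv2.imwrite('pics/scene4.png',cv2.resize(im[110:240,200:360],None,fx=5,fy=5,interpolation=cv2.INTER_CUBIC)[:600])"
```

```text
clock: 6.8
eef_pos: [534.8, -224.1, 27.9]
tcp_rot: [3.141, 0.0, 1.517]
contact_force: [0.2, -1.1, 1.2]
opening: 0.402
turn deg [ 0.02  0.02 -0.01]
t 6.8 pos [ 534.8 -224.1   27.9] rot [3.141 0.    1.517] frame [  -3.1 -156.4   11.9] F [ 0.25 -1.1   1.24] op 0.402
shift [17.4  1.1 -0.6] yaw err deg (tool z turn) -0.008683742277019959
```

View pics/scene4.png

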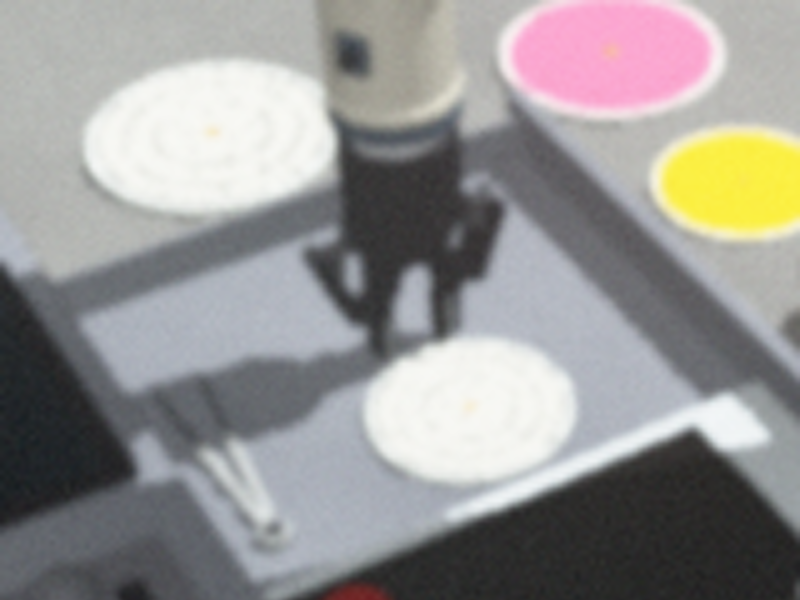

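```bash
python3 -c "
from h import *
print(fr(plane('scene',(293.6,191.4),10)))"; python3 -m inch '[[0.4,5,0,-0.3,0,0,0],[0.4,4,0,0,0,0,0]]'; for i in 1 2 3; do python3 -m inch '[[0.4,2,0,0,0,0,0]]'|grep -E 'pos|force';done
```

```text
[ -3.9 -79.7  -6. ]
clock: 7.05
eef_pos: [534.9, -213.5, 27.9]
tcp_rot: [-3.141, -0.0, 1.517]
contact_force: [-0.4, -0.6, -0.3]
opening: 0.403
eef_pos: [535.0, -211.1, 27.9]
contact_force: [0.6, -1.2, 0.2]
eef_pos: [535.1, -208.9, 27.9]
contact_force: [0.4, -0.8, -0.4]
eef_pos: [535.2, -206.8, 27.9]
contact_force: [-0.2, -2.3, 0.9]
```

```bash
for i in 1 2 3 4; do python3 -m inch '[[0.4,1.2,0,0,0,0,0]]'|grep -E 'pos|force';done
```

```text
eef_pos: [535.5, -206.1, 28.0]
contact_force: [-0.4, -9.4, -1.2]
eef_pos: [536.0, -206.0, 28.2]
contact_force: [-1.1, -9.5, -0.6]
eef_pos: [536.6, -206.1, 28.5]
contact_force: [-0.7, -8.5, -0.3]
eef_pos: [537.1, -206.1, 28.7]
contact_force: [-1.0, -8.1, 0.1]
```

```bash
for i in 1 2 3; do python3 -m inch '[[0.4,1.2,-0.5,-2.5,0,0,0]]'|grep -E 'pos|force';done;  python3 -c "
from h import *
rot();st()
im=viewer.grab_frame('scene')[:,:,::-1]
cv2.imwrite('pics/scene5.png',cv2.resize(im[110:240,200:360],None,fx=5,fy=5,interpolation=cv2.INTER_CUBIC)[:600])"
```

```text
eef_pos: [536.8, -206.0, 31.2]
contact_force: [-0.9, -7.2, -0.2]
eef_pos: [536.6, -205.9, 33.9]
contact_force: [-0.2, -7.1, 0.0]
eef_pos: [536.5, -205.7, 36.7]
contact_force: [-0.3, -5.9, -0.3]
turn deg [0.36 0.6  0.2 ]
t 8.05 pos [ 536.5 -205.7   36.7] rot [3.135 0.011 1.521] frame [  -2.3 -138.    20.7] F [-0.28 -5.93 -0.28] op 0.399
```

View pics/scene5.png

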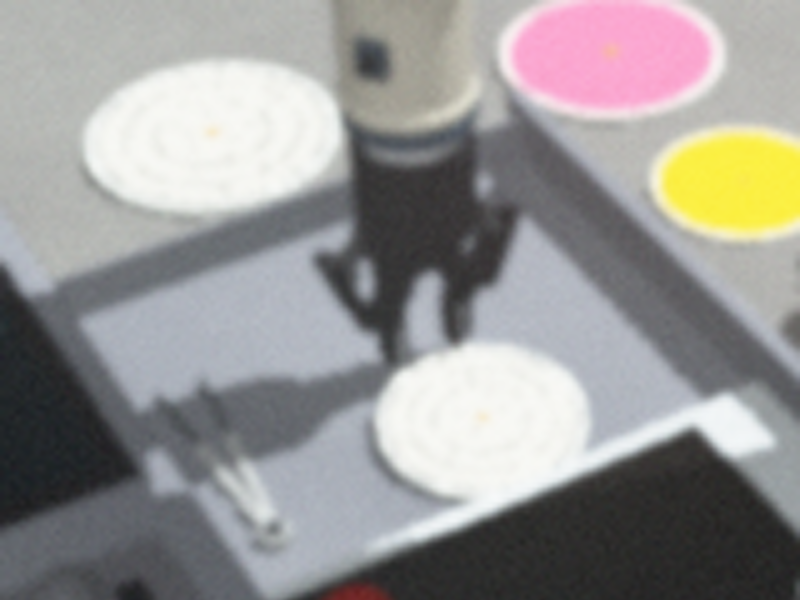

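```bash
for i in 1 2 3 4; do python3 -m inch '[[0.4,1.6,-0.3,-3,0.1,0.2,0]]'|grep -E 'pos|force';done;  python3 -c "
from h import *
rot();st()
im=viewer.grab_frame('scene')[:,:,::-1]
cv2.imwrite('pics/scene6.png',cv2.resize(im[110:240,200:360],None,fx=5,fy=5,interpolation=cv2.INTER_CUBIC)[:600])"
```

```text
eef_pos: [536.6, -205.2, 40.2]
contact_force: [-0.7, -8.3, 0.2]
eef_pos: [536.9, -204.9, 43.6]
contact_force: [-0.6, -8.8, 0.4]
eef_pos: [537.0, -204.6, 47.0]
contact_force: [-1.7, -7.1, 0.2]
eef_pos: [537.2, -204.1, 50.4]
contact_force: [-0.4, -5.8, 0.9]
turn deg [0.23 0.19 0.3 ]
t 8.5 pos [ 537.2 -204.1   50.4] rot [3.138e+00 3.000e-03 1.523e+00] frame [  -1.8 -136.3   34.4] F [-0.42 -5.79  0.86] op 0.4
```

View pics/scene6.png

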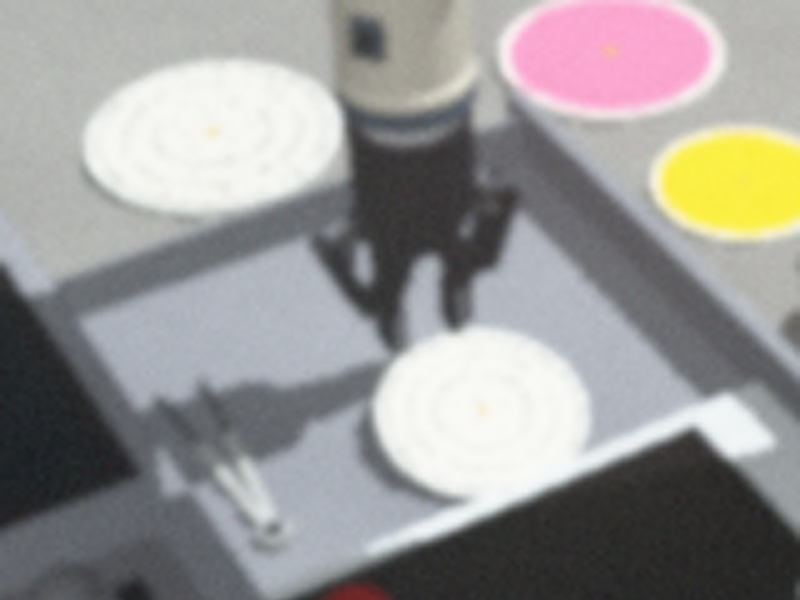

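```bash
for i in 1 2; do python3 -m inch '[[0.4,2,-0.2,-3,0.1,0.1,0.1]]'|grep -E 'pos|force';done; for i in 1 2 3; do python3 -m inch '[[0.4,2.4,-0.3,-3,0,0,0.1]]'|grep -E 'pos|force';done;  python3 -c "
from h import *
rot();st()
im=viewer.grab_frame('scene')[:,:,::-1]
cv2.imwrite('pics/scene7.png',cv2.resize(im[110:240,200:360],None,fx=5,fy=5,interpolation=cv2.INTER_CUBIC)[:600])"
```

```text
eef_pos: [537.6, -203.3, 54.1]
contact_force: [-1.1, -7.9, 0.4]
eef_pos: [537.9, -202.5, 57.6]
contact_force: [-0.8, -8.0, 1.6]
eef_pos: [538.1, -201.5, 61.1]
contact_force: [-0.6, -8.9, 0.7]
eef_pos: [538.3, -200.5, 64.7]
contact_force: [-1.0, -8.8, 2.1]
eef_pos: [538.5, -199.4, 68.2]
contact_force: [-0.2, -7.5, 2.6]
turn deg [ 0.38  0.53 -0.08]
t 9.05 pos [ 538.5 -199.4   68.2] rot [3.135 0.009 1.516] frame [  -0.7 -131.6   52.2] F [-0.17 -7.49  2.64] op 0.401
```

View pics/scene7.png

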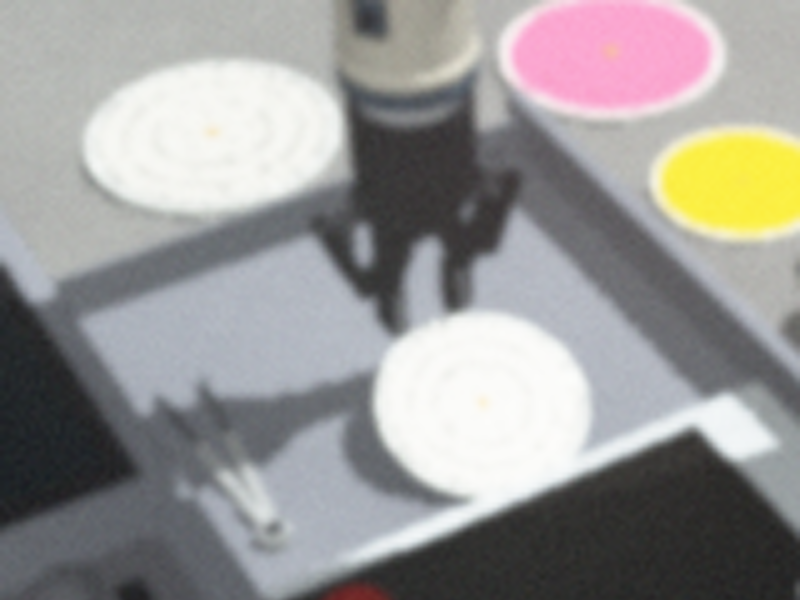

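```bash
for i in 1 2 3; do python3 -m inch '[[0.4,3.2,-0.3,-4,0.1,0.2,0]]'|grep -E 'pos|force';done; for i in 1 2 3; do python3 -m inch '[[0.4,4,-0.3,-4,0,0,0]]'|grep -E 'pos|force';done;  python3 -c "
from h import *
rot();st()
im=viewer.grab_frame('scene')[:,:,::-1]
cv2.imwrite('pics/scene8.png',cv2.resize(im[110:240,200:360],None,fx=5,fy=5,interpolation=cv2.INTER_CUBIC)[:600])"
```

```text
eef_pos: [538.8, -197.5, 73.0]
contact_force: [-1.5, -10.1, 2.8]
eef_pos: [539.1, -195.8, 77.7]
contact_force: [-1.7, -8.5, 3.2]
eef_pos: [539.3, -193.9, 82.4]
contact_force: [-1.9, -7.4, 2.5]
eef_pos: [539.6, -191.4, 87.1]
contact_force: [-1.6, -8.6, 3.8]
eef_pos: [540.0, -188.9, 92.0]
contact_force: [-1.7, -7.8, 3.4]
eef_pos: [540.2, -186.0, 96.7]
contact_force: [0.0, -4.5, 2.3]
turn deg [0.51 0.69 0.13]
t 9.7 pos [ 540.2 -186.    96.7] rot [3.133 0.012 1.52 ] frame [   0.3 -118.1   80.7] F [ 0.01 -4.5   2.32] op 0.399
```

View pics/scene8.png

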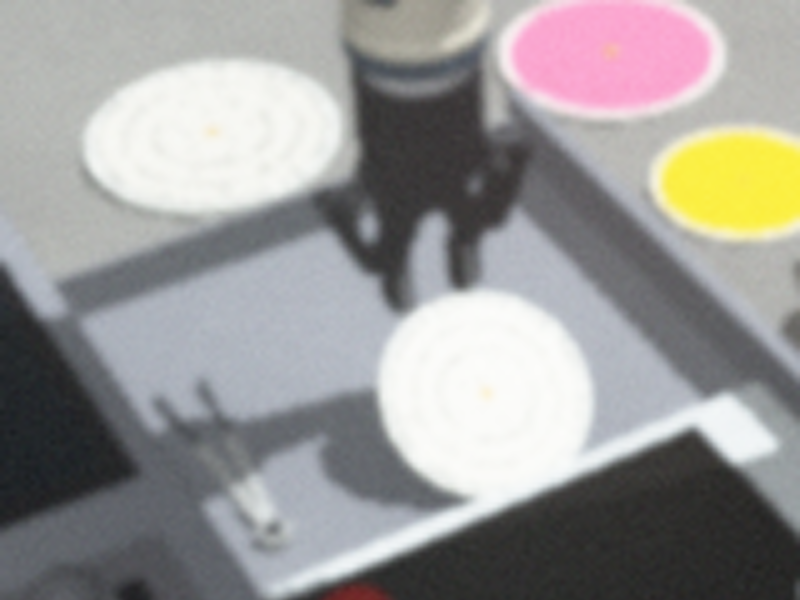

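```bash
for i in 1 2 3; do python3 -m inch '[[0.4,4.6,-0.3,-3.5,0.2,0.25,0]]'|grep -E 'pos|force';done; for i in 1 2 3; do python3 -m inch '[[0.4,5,-0.3,-3.5,0,0,0]]'|grep -E 'pos|force';done;  python3 -c "
from h import *
rot();st()
im=viewer.grab_frame('scene')[:,:,::-1]
cv2.imwrite('pics/scene9.png',cv2.resize(im[110:240,200:360],None,fx=5,fy=5,interpolation=cv2.INTER_CUBIC)[:600])"
```

```text
eef_pos: [540.5, -182.1, 101.2]
contact_force: [-2.2, -9.7, 6.3]
eef_pos: [540.9, -178.8, 105.5]
contact_force: [-2.0, -9.5, 6.9]
eef_pos: [541.3, -175.5, 109.8]
contact_force: [-2.1, -8.1, 5.1]
eef_pos: [541.7, -171.7, 114.1]
contact_force: [-2.8, -6.5, 6.3]
eef_pos: [542.1, -167.7, 118.4]
contact_force: [-1.1, -6.2, 6.4]
eef_pos: [542.3, -163.5, 122.5]
contact_force: [-1.1, -4.7, 4.7]
turn deg [0.33 0.57 0.32]
t 10.35 pos [ 542.3 -163.5  122.5] rot [3.136 0.01  1.523] frame [  1.2 -95.4 106.5] F [-1.07 -4.74  4.66] op 0.401
```

View pics/scene9.png

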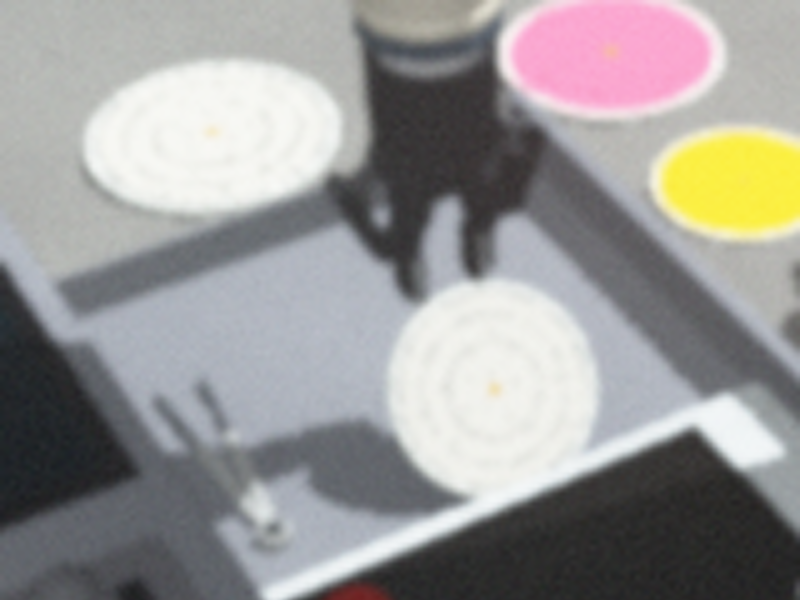

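```bash
for i in 1 2 3; do python3 -m inch '[[0.4,6,-0.3,-3.5,0.1,0.25,0.1]]'|grep -E 'pos|force';done; for i in 1 2 3; do python3 -m inch '[[0.4,7,-0.3,-2.5,0,0.1,0]]'|grep -E 'pos|force';done;  python3 -c "
from h import *
rot();st()
im=viewer.grab_frame('scene')[:,:,::-1]
cv2.imwrite('pics/scene10.png',cv2.resize(im[110:240,200:360],None,fx=5,fy=5,interpolation=cv2.INTER_CUBIC)[:600])"
```

```text
eef_pos: [542.8, -157.9, 127.0]
contact_force: [-1.5, -5.7, 7.2]
eef_pos: [543.1, -152.6, 131.2]
contact_force: [-1.6, -4.7, 5.9]
eef_pos: [543.4, -146.9, 135.4]
contact_force: [-0.5, -2.4, 3.4]
eef_pos: [543.8, -140.3, 138.5]
contact_force: [-1.4, -4.0, 8.2]
eef_pos: [544.3, -133.5, 141.8]
contact_force: [-0.5, -4.8, 7.8]
eef_pos: [544.8, -126.6, 145.0]
contact_force: [-0.5, -2.2, 5.1]
turn deg [ 0.38 -0.2   0.05]
t 11.0 pos [ 544.8 -126.6  145. ] rot [ 3.135e+00 -3.000e-03  1.519e+00] frame [  1.7 -58.4 129. ] F [-0.5  -2.16  5.14] op 0.403
```

View pics/scene10.png

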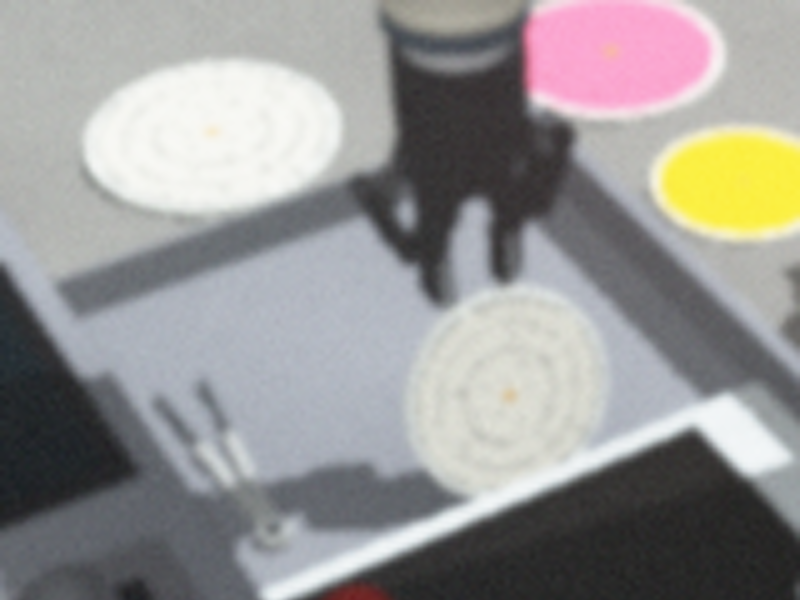

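```bash
for i in 1 2 3; do python3 -m inch '[[0.4,7,-0.3,0.5,0.2,-0.1,0]]'|grep -E 'pos|force';done;  python3 -c "
from h import *
rot();st()
im=viewer.grab_frame('scene')[:,:,::-1]
cv2.imwrite('pics/scene11.png',cv2.resize(im[110:240,200:360],None,fx=5,fy=5,interpolation=cv2.INTER_CUBIC)[:600])"
```

```text
eef_pos: [545.7, -119.3, 146.2]
contact_force: [-1.4, -7.2, 21.4]
eef_pos: [547.3, -113.1, 147.8]
contact_force: [-3.6, -7.3, 24.0]
eef_pos: [548.8, -106.6, 149.5]
contact_force: [-3.7, -3.7, 19.5]
turn deg [0.29 0.34 0.1 ]
t 11.35 pos [ 548.8 -106.6  149.5] rot [3.137 0.006 1.519] frame [  4.6 -38.3 133.5] F [-3.66 -3.68 19.54] op 0.403
```

View pics/scene11.png

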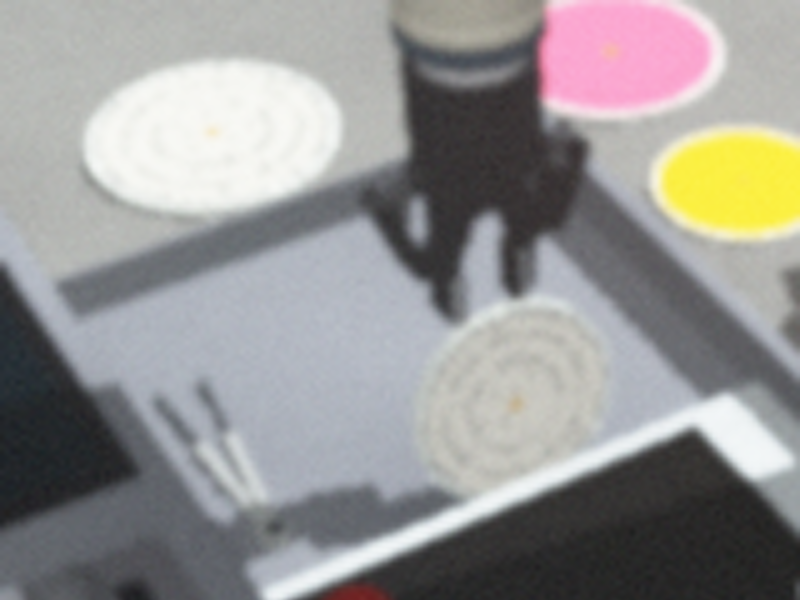

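```bash
for i in 1 2 3; do python3 -m inch '[[0.4,6,-1.2,-0.5,0.1,0.1,0]]'|grep -E 'pos|force';done;  python3 -c "
from h import *
rot();st()
im=viewer.grab_frame('scene')[:,:,::-1]
cv2.imwrite('pics/scene12.png',cv2.resize(im[110:240,200:360],None,fx=5,fy=5,interpolation=cv2.INTER_CUBIC)[:600])"
```

```text
eef_pos: [549.0, -99.9, 151.6]
contact_force: [-1.1, -0.6, 8.1]
eef_pos: [548.7, -93.5, 152.9]
contact_force: [0.2, -0.5, 1.1]
eef_pos: [547.8, -86.8, 153.5]
contact_force: [-0.0, -0.4, 0.3]
turn deg [0.21 0.   0.08]
t 11.7 pos [547.8 -86.8 153.5] rot [3.138 0.    1.519] frame [  2.5 -18.6 137.5] F [-0.01 -0.45  0.28] op 0.402
```

View pics/scene12.png

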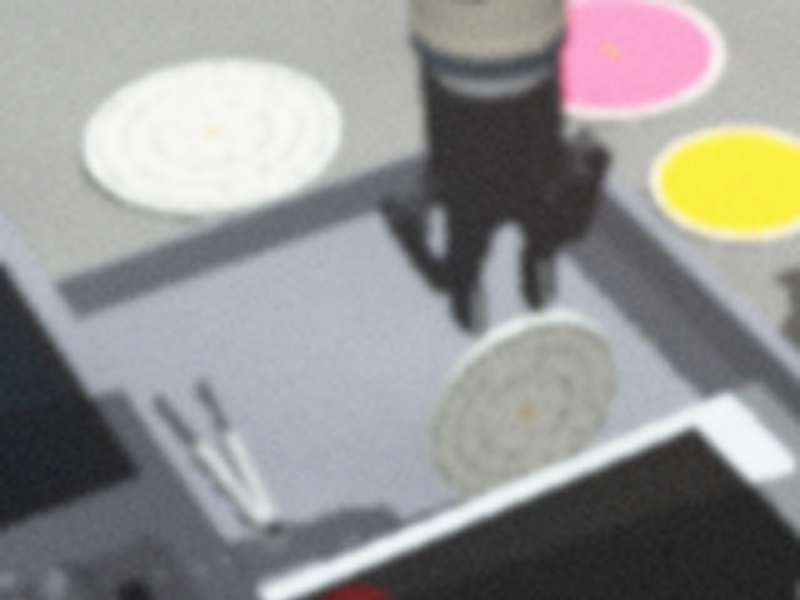

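```bash
for i in 1 2 3; do python3 -m inch '[[0.4,6,-0.5,1.5,0.1,0,0]]'|grep -E 'pos|force';done;  python3 -c "
from h import *
rot();st()
im=viewer.grab_frame('scene')[:,:,::-1]
cv2.imwrite('pics/scene13.png',cv2.resize(im[110:240,200:360],None,fx=5,fy=5,interpolation=cv2.INTER_CUBIC)[:600])"
```

```text
eef_pos: [547.1, -79.8, 151.7]
contact_force: [0.4, -0.5, -0.0]
eef_pos: [546.6, -73.2, 149.7]
contact_force: [-0.3, -0.9, 0.2]
eef_pos: [546.1, -66.5, 147.6]
contact_force: [0.8, 0.3, 0.1]
turn deg [-0.24 -0.06  0.06]
t 12.05 pos [546.1 -66.5 147.6] rot [-3.137e+00 -1.000e-03  1.519e+00] frame [ -0.2   1.6 131.6] F [0.84 0.31 0.07] op 0.402
```

View pics/scene13.png

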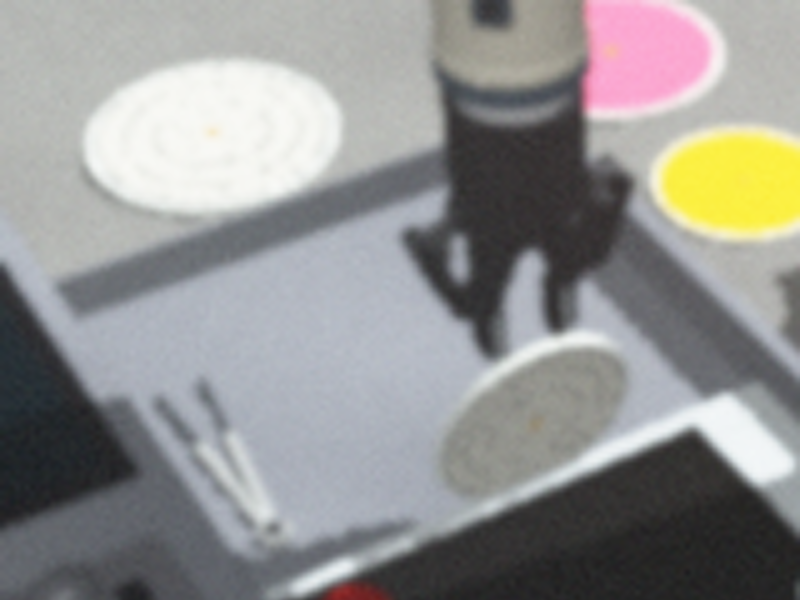

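```bash
for i in 1 2 3; do python3 -m inch '[[0.4,8,0.3,0.5,-0.1,0,0]]'|grep -E 'pos|force';done;  python3 -c "
from h import *
rot();st()
im=viewer.grab_frame('scene')[:,:,::-1]
cv2.imwrite('pics/scene14.png',cv2.resize(im[110:240,200:360],None,fx=5,fy=5,interpolation=cv2.INTER_CUBIC)[:600])"
```

```text
eef_pos: [546.5, -57.7, 146.5]
contact_force: [0.2, 0.5, 1.1]
eef_pos: [547.1, -49.0, 145.7]
contact_force: [-0.2, 0.1, -0.5]
eef_pos: [547.8, -40.3, 145.1]
contact_force: [-0.2, 0.2, -0.1]
turn deg [-0.02 -0.08  0.03]
t 12.4 pos [547.8 -40.3 145.1] rot [-3.141e+00 -1.000e-03  1.518e+00] frame [  0.2  27.8 129.1] F [-0.21  0.22 -0.1 ] op 0.401
```

View pics/scene14.png

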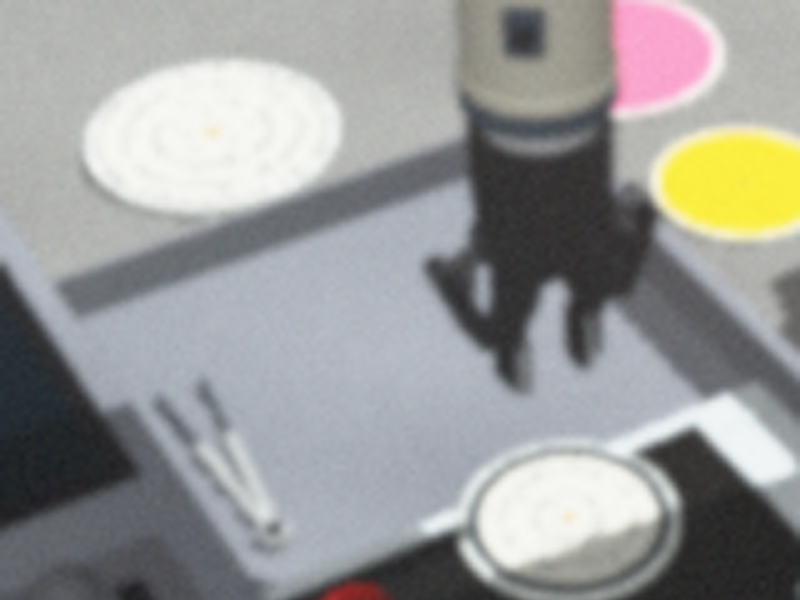

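```bash
python3 -c "
from h import *
print(fr(plane('scene',(313.6,213.4),22.5)), np.round(proj('scene',O+66*ey+[0,0,5]),1))
im=viewer.grab_frame('scene')[:,:,::-1]
cv2.imwrite('pics/scene15.png',cv2.resize(im[170:270,240:400],None,fx=5,fy=5,interpolation=cv2.INTER_CUBIC))"
```

```text
[-1.7 47.7  6.5] [316.3 217.8]
```

View pics/scene15.png

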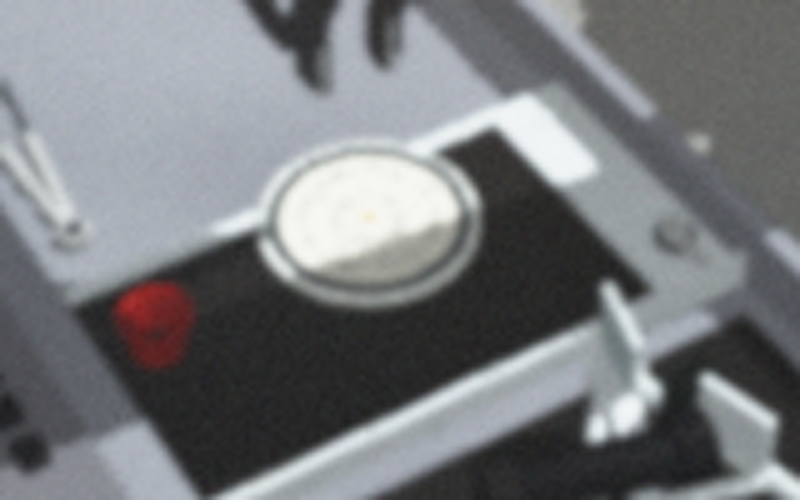

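```bash
python3 -m inch '[[0.4,-40,0,0,0,0,0],[0.4,-38,-1,0,0,0,0],[0.4,0,0,30,0,0,0],[0.4,0,0,30,0,0,0],[0.4,0,0,25,0,0,0],[0.4,0,0,0,0,0,0]]'; python3 -c "
from h import *
rot();goto([-1.7,-48,25.5])"
```

```text
clock: 13.1
eef_pos: [545.6, -120.8, 59.8]
tcp_rot: [3.136, 0.0, 1.522]
contact_force: [-0.4, -0.1, 1.1]
opening: 0.399
turn deg [0.35 0.   0.25]
t 13.1 pos [ 545.6 -120.8   59.8] rot [3.136 0.    1.522] frame [  2.2 -52.7  43.8] F [-0.37 -0.06  1.08] op 0.399
shift [ 4.7 -4.  18.3] yaw err deg (tool z turn) 0.2507944643459401
```

```bash
python3 -m inch '[[0.4,2,-3.5,9,0.3,0,0.2],[0.4,0,0,8,0,0,0],[0.4,0,0,0,0,0,0]]'; python3 -c "
from h import *
rot();goto([-1.7,-48,25.5])
im=viewer.grab_frame('scene')[:,:,::-1]
cv2.imwrite('pics/scene16.png',cv2.resize(im[130:250,240:400],None,fx=5,fy=5,interpolation=cv2.INTER_CUBIC))"
```

```text
clock: 13.4
eef_pos: [543.2, -118.6, 43.6]
tcp_rot: [3.139, 0.0, 1.518]
contact_force: [0.2, 0.5, -0.8]
opening: 0.4
turn deg [0.13 0.02 0.05]
t 13.4 pos [ 543.2 -118.6   43.6] rot [3.139 0.    1.518] frame [ -0.3 -50.6  27.6] F [ 0.19  0.5  -0.77] op 0.4
shift [ 2.6 -1.4  2.1] yaw err deg (tool z turn) 0.04861848092269451
```

View pics/scene16.png

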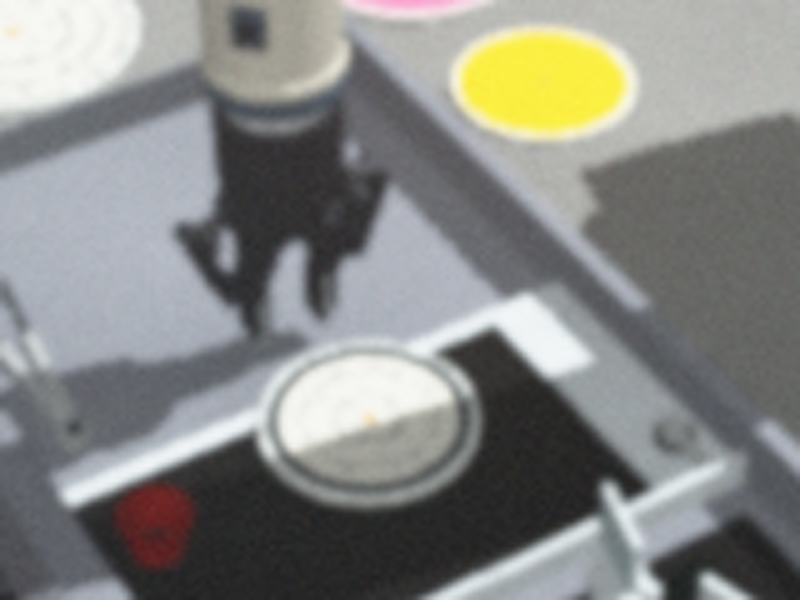

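```bash
python3 -m inch '[[0.4,2,-1.4,2,0.1,0,0],[0.4,7,0,0,0,0,0],[0.4,7,0,0,0,0,0],[0.4,5,0,0,0,0,0],[0.4,5,0,0,0,0,0]]';python3 -c "
from h import *
rot();goto([-1.7,46.8,25.5])"
```

```text
clock: 13.95
eef_pos: [545.0, -90.9, 44.2]
tcp_rot: [3.137, 0.001, 1.519]
contact_force: [-0.2, -1.5, 2.3]
opening: 0.404
turn deg [0.28 0.07 0.06]
t 13.95 pos [545.  -90.9  44.2] rot [3.137e+00 1.000e-03 1.519e+00] frame [  0.  -22.8  28.2] F [-0.21 -1.48  2.34] op 0.404
shift [69.6 -1.7  2.6] yaw err deg (tool z turn) 0.0564967265727392
```

```bash
python3 -c "
from h import *
im=viewer.grab_frame('scene')[:,:,::-1]
cv2.imwrite('pics/scene17.png',cv2.resize(im[160:240,260:370],None,fx=7,fy=7,interpolation=cv2.INTER_CUBIC))"; python3 -m inch '[[0.4,0,0,0,0,0,0]]'
```

```text
clock: 14.1
eef_pos: [545.2, -89.9, 44.4]
tcp_rot: [3.136, 0.001, 1.519]
contact_force: [0.2, 0.3, 0.6]
opening: 0.396
```

View pics/scene17.png

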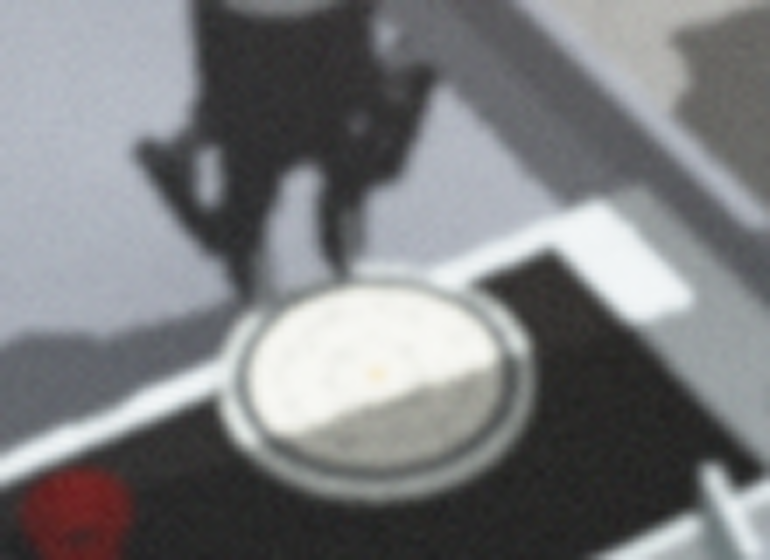

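```bash
python3 -m inch '[[0.4,-10,-2,-2,0.2,0,0],[0.4,-14,0,0,0,0,0],[0.4,0,0,3,0,0,0],[0.4,0,0,0,0,0,0]]';python3 -c "
from h import *
rot();goto([-1.7,46.8,25])"
```

```text
clock: 14.5
eef_pos: [541.6, -116.5, 43.3]
tcp_rot: [3.14, 0.001, 1.519]
contact_force: [-0.5, 1.3, 0.3]
opening: 0.397
turn deg [0.08 0.06 0.08]
t 14.5 pos [ 541.6 -116.5   43.3] rot [3.140e+00 1.000e-03 1.519e+00] frame [ -2.  -48.6  27.3] F [-0.53  1.29  0.29] op 0.397
shift [95.4  0.5  2.2] yaw err deg (tool z turn) 0.08246268556891509
```

```bash
python3 -m inch '[[0.4,0,0,2.8,0.1,0,0],[0.4,0,0,0,0,0,0]]'|grep pos;python3 -m inch '[[0.4,10,0,0,0,0,0],[0.4,7,0,0,0,0,0],[0.4,3,0,0,0,0,0]]';python3 -c "
from h import *
goto([-1.7,46.8,25])"
```

```text
eef_pos: [541.2, -117.0, 40.0]
clock: 15.0
eef_pos: [542.2, -95.4, 39.7]
tcp_rot: [-3.14, 0.001, 1.517]
contact_force: [-0.0, -0.2, 0.3]
opening: 0.4
t 15.0 pos [542.2 -95.4  39.7] rot [-3.140e+00  1.000e-03  1.517e+00] frame [ -2.5 -27.4  23.7] F [-0.   -0.18  0.26] op 0.4
shift [74.2  0.8 -1.4] yaw err deg (tool z turn) -0.020533000695963328
```

```bash
python3 -m inch '[[0.4,0,0,-1.3,0,0,0],[0.4,3,0,0,0,0,0],[0.4,4,0,0,0,0,0],[0.4,4,0,0,0,0,0],[0.4,4,0,0,0,0,0]]';python3 -c "
from h import *
goto([-1.7,46.8,25])
im=viewer.grab_frame('scene')[:,:,::-1]
cv2.imwrite('pics/scene18.png',cv2.resize(im[160:240,260:370],None,fx=7,fy=7,interpolation=cv2.INTER_CUBIC))"
```

```text
clock: 15.5
eef_pos: [543.5, -78.5, 41.5]
tcp_rot: [-3.141, 0.001, 1.519]
contact_force: [-0.7, -0.5, -0.1]
opening: 0.399
t 15.5 pos [543.5 -78.5  41.5] rot [-3.141e+00  1.000e-03  1.519e+00] frame [ -2.1 -10.6  25.5] F [-0.7  -0.52 -0.06] op 0.399
shift [57.4  0.5  0.4] yaw err deg (tool z turn) 0.0666966621520177
```

View pics/scene18.png

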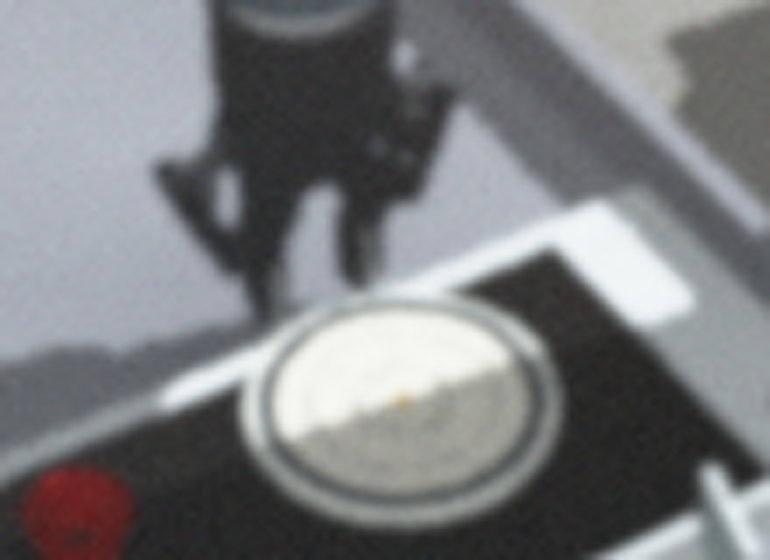

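```bash
python3 -m inch '[[0.4,4,0.2,0.2,0,0,0],[0.4,4,0,0.2,0,0,0],[0.4,4,0,0.1,0,0,0],[0.4,4,0,0.1,0,0,0],[0.4,4,0,0.1,0,0,0],[0.4,4,0,0,0,0,0],[0.4,4,0,0,0,0,0],[0.4,4,0,0,0,0,0]]';python3 -c "
from h import *
rot();goto([-1.7,46.8,25])
im=viewer.grab_frame('scene')[:,:,::-1]
cv2.imwrite('pics/scene19.png',cv2.resize(im[160:260,260:390],None,fx=6,fy=6,interpolation=cv2.INTER_CUBIC))"
```

```text
clock: 16.35
eef_pos: [545.9, -43.9, 41.1]
tcp_rot: [3.141, 0.001, 1.519]
contact_force: [-0.1, -2.5, 1.2]
opening: 0.397
turn deg [0.01 0.09 0.07]
t 16.35 pos [545.9 -43.9  41.1] rot [3.141e+00 1.000e-03 1.519e+00] frame [-1.6 24.1 25.1] F [-0.11 -2.51  1.24] op 0.397
shift [22.7 -0.1  0. ] yaw err deg (tool z turn) 0.066681262877337
```

View pics/scene19.png

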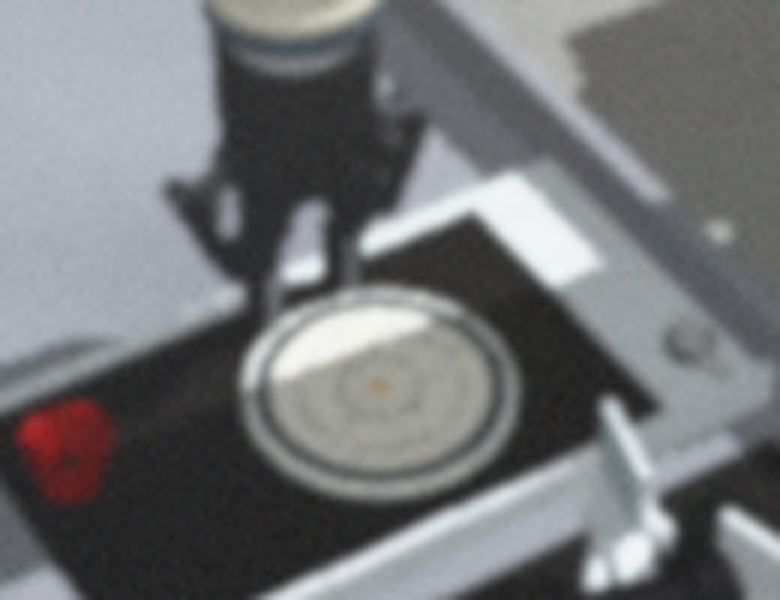

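```bash
python3 -m inch '[[0.4,4,0,0,0,0,0],[0.4,4,0,0,0,0,0],[0.4,4,0,0,0,0,0],[0.4,4,0,0,0,0,0]]'|grep -E 'pos|force'; for i in 1 2 3 4; do python3 -m inch '[[0.4,1.2,0,0,0,0,0]]'|grep -E 'pos|force';done
```

```text
eef_pos: [546.7, -26.4, 41.0]
contact_force: [0.0, -1.2, 2.3]
eef_pos: [546.9, -24.7, 41.0]
contact_force: [-0.4, -2.6, 1.4]
eef_pos: [546.9, -23.4, 41.0]
contact_force: [-0.0, -1.9, 1.7]
eef_pos: [547.0, -22.1, 41.0]
contact_force: [0.1, -1.6, 2.1]
eef_pos: [547.0, -21.0, 41.0]
contact_force: [-1.2, -7.1, 2.3]
```

```bash
python3 -m inch '[[0.4,0.8,0,0,0,0,0]]'|grep -E 'pos|force'; python3 -m inch '[[0.4,-10,0,0,0,0,0],[0.4,-30,0,0,0,0,0],[0.4,-20,0,-50,0,0,0],[0.4,-20,0,-50,0,0,0],[0.4,-40,0,-30,0,0,0],[0.4,0,0,0,0,0,0]]'; python3 - <<'E'
from h import *
im=viewer.grab_frame('scene')[:,:,::-1]
cv2.imwrite('pics/scene20.png',cv2.resize(im[150:270,230:390],None,fx=5,fy=5,interpolation=cv2.INTER_CUBIC))
im=viewer.grab_frame('top')[:,:,::-1]
cv2.imwrite('pics/top20.png',cv2.resize(im[105:255,150:450],None,fx=2.66,fy=2.66,interpolation=cv2.INTER_CUBIC))
E
```

```text
eef_pos: [547.1, -20.8, 41.0]
contact_force: [-0.4, -9.7, 1.7]
clock: 17.9
eef_pos: [539.1, -143.5, 169.2]
tcp_rot: [-3.135, 0.001, 1.522]
contact_force: [-0.6, 0.4, 0.2]
opening: 0.399
```

View pics/scene20.png

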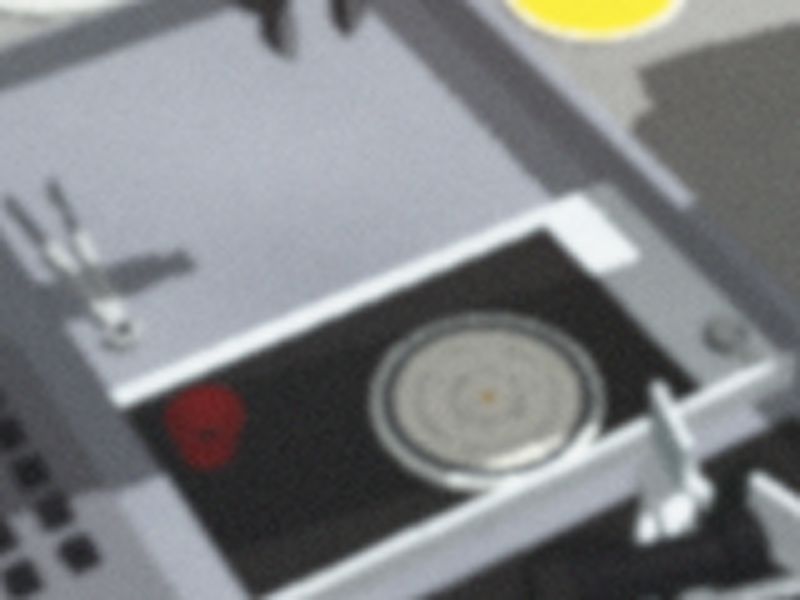

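View pics/top20.png

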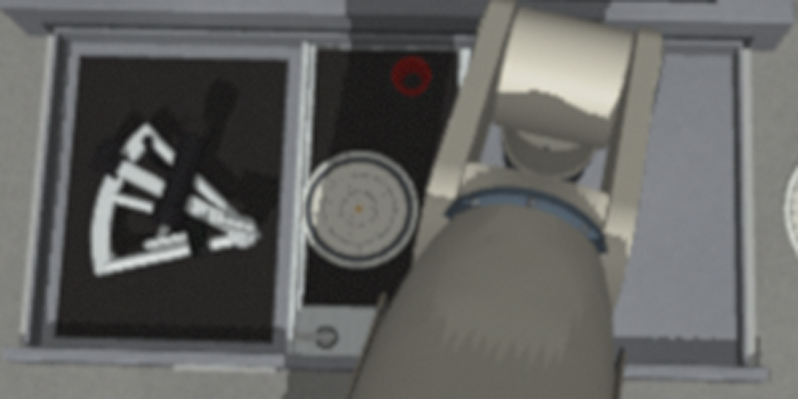

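```bash
python3 -c "
from h import *
a=(327.0,229.0);b=(284.8,182.7)
print(fr(plane('top',b,22.5)),fr(plane('scene',a,22.5)),tri(a,b)); st()
order.sign_off()"
```

```text
[ -3.1 118.4   6.5] [ -2.2 121.1   6.5] (array([549.50783075,  50.79767181,  20.14941631]), np.float64(0.9878729359220584))
t 18.0 pos [ 537.2 -140.2  165.7] rot [-3.130e+00 -1.000e-03  1.522e+00] frame [ -5.2 -72.5 149.7] F [-0.69  0.05 -0.57] op 0.406
the job is handed in; nothing more can be done
```

The star finder is flipped onto the tray and its rim rests against the far lip; the job was handed in at about 18 s of the 61 s.

**What I did:** I pushed the disc with two fingertips across the well to the tray edge. Pressing on its rim raised it, and it tipped over onto the tray with the other face up. I then slid it flat to the lip. On the first push along the tray the fingertips rode up onto the disc, so I backed off, lowered them and pushed again.

**Last checks:**
- **At the lip:** the push force rose to about 7–10 N when the disc met the lip, at the distance expected. Its centre measured 118.4 mm from the tray edge in the top camera and 121.1 mm in the scene camera. These differ by 2.7 mm, and touching the lip means 120.
- **Lying flat:** by eye, the last pictures show it flat with its other face (dark ring) up. Across the two views the face's height came out at about 20 mm, against about 22.5 mm expected, within the calibration error.
- **Everything else:** by eye, the sextant, dividers and eyecup are where they were (the top camera's view of the dividers was blocked). The gripper was well clear, with about zero force.

No check failed. I took no picture after handing in, and the hand-in gives no verdict.

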